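# Crucibles into the carrier in order of size

### The arm

A 6-joint arm with a two-finger parallel gripper is mounted at the origin on a cart in front of the work surface, level with it; the furniture and walls round the work are solid. World frame = base frame: x ahead of the robot, y to its left, z up, the work surface at z = 0. Lengths are in m, angles in degrees, forces in N, time in s.
With the tool pointing down it reaches from about 0.375 to 0.9 m from the base axis. Payload 3.1 kg.
Tool frame: the origin (TCP) lies at the very end of the fingers, on their centre line; the grasp point (between the pads) lies 19 mm behind it; z points along the fingers, y is the line along which they close (so a half turn about z gives the same grasp; the last joint's range is limited). The gripper opens to 87 mm and grips with 3 to 60 N. Pads are 19 mm wide; open, the fingers measure 117 mm over their backs; the gripper's body (75 mm by 190 mm) begins 51 mm behind the grasp point.
Start: joints at [-80.701, 30.224, 82.088, -0, 67.689, -10.227], TCP at [0.209, -0.589, 0.223] pointing down, gripper open.
Joint ranges: [-176.69, 176.69], [-43.24, 126.21], [12.49, 139.97], [-82, 262], [0, 151.66], [-163.58, 163.58]. Speed limits (degrees/s): [159.86, 159.86, 180, 180, 180, 180].

### API

Orientations are given as a 3x3 rotation matrix whose columns are the frame's x, y, z axes.
In Python, from rig import bot, imaging gives the robot as it stands.
- The arm moves only by the tool drive_tool, never from a script. Its argument "deltas" is text: rows parted by semicolons, each of 5 numbers parted by spaces: the finger opening in mm, from 0 to 87, then the shift along the world's x, y, z in mm, then the turn about the world's z in rad. In form: jaw dx dy dz twist; .... A call has 1 to 12 rows; each row is the pose to reach, as a shift and turn from the pose commanded when the call began; what a row does not reach only later rows make up. A row lasts 1/10 s, in which the tool goes at most 50 mm and 8.59 degrees, less where a joint would pass 70% of its speed; a pose out of reach is approached as far as the arm can. A call with a gripper value outside its range is refused whole. The fingers move at their own pace and stop on an object; the grip force is fixed at half the most. Time passes only in rows, so rows that repeat a pose let the fingers close. It gives the time, the measured TCP pose, the force, the opening and the grip force at its end, in the units of the state.
- bot.read_state(): the state, without advancing time (a new reading comes with each control period).
- imaging.capture(name): name is "scene" or "top" or "wrist"; returns the picture (480x640x3 uint8, red, green, blue); there is no depth.
- imaging.camera_model(name): a dict with "fx", "fy", "cx", "cy" (pixels), "dist" ([k1, k2, p1, p2, k3] as OpenCV has them; the pictures are not rectified), "T" (4x4, takes a point from camera to world coordinates). Camera axes: x right, y down, z forward; pixel columns grow to the right and rows downward; lengths in m; the calibration is good to about 2 mm. A picture is of the moment at which its call begins: read the wrist's pose just before it. camera_model takes no time and is no camera call; for the wrist camera it gives the pose at the moment of the call.
- bot.hand_in(): hands the job in; it is judged then, once.
The state is a dict: "time_s": time; "joint_positions": joint angles; "qvel": joint speeds; "tau": joint torques, N m; "position": TCP position; "tcp_rot": TCP orientation; "force": force on the tool from outside, world axes, zero at the start; "moment": the same for the moment, N m; "opening": opening from 0.0 (shut) to 1.0 (fully open); "grasp_force": force on a finger pad.
Only numpy, scipy, OpenCV 4.12 (cv2) and the standard library are available. Lean on these libraries where they do the work, as an engineer would, in place of code of your own. Each camera call takes 0.05 s, during which the arm holds its last target. There are 200 camera calls.

### The job

Load the four white porcelain crucibles into the carrier for the furnace, in order of size: each one, mouth up, into the hole it fits, so that it sits level on the edge of its own hole. Porcelain chips, so lower each crucible in and do not drop it, and leave the tub and the glass beaker behind them where they are.

Things in the scene. Friction and masses are not known exactly. Their poses are not given: they have to be found in the camera images.
- crucible_xl_mid (a point): The largest of four open white porcelain crucibles, loose on the worktop, mouth up: rim 66 mm across, 60 mm high, foot 33 mm. Outside: widens to 54 mm across at 33 mm up, a short sloping shoulder, and from 38 mm up an upright band 66 mm across, best to grip. Point: its centre, 30 mm above the foot; z: its axis.
- crucible_l_mid (a point): The second largest of four open white porcelain crucibles, loose on the worktop, mouth up: rim 56 mm across, 52 mm high, foot 28 mm. Outside: widens to 46 mm across at 29 mm up, a short sloping shoulder, and from 33 mm up an upright band 56 mm across, best to grip. Point: its centre, 26 mm above the foot; z: its axis.
- crucible_m_mid (a point): The second smallest of four open white porcelain crucibles, loose on the worktop, mouth up: rim 46 mm across, 44 mm high, foot 23 mm. Outside: widens to 38 mm across at 24 mm up, a short sloping shoulder, and from 27 mm up an upright band 46 mm across, best to grip. Point: its centre, 22 mm above the foot; z: its axis.
- crucible_s_mid (a point): The smallest of four open white porcelain crucibles, loose on the worktop, mouth up: rim 38 mm across, 38 mm high, foot 19 mm. Outside: widens to 31 mm across at 21 mm up, a short sloping shoulder, and from 24 mm up an upright band 38 mm across, best to grip. Point: its centre, 19 mm above the foot; z: its axis.
- hole_xl (a point): The carrier: fixed aluminium deck 278 x 94 x 4 mm on two end legs, top face 50 mm up, a row of four graded holes, at any angle. Largest hole, 60 mm across; point: its centre at the deck's top face; x along the row towards the smallest hole, z up. The largest crucible, foot first, rests with its shoulder on the hole's edge: rim 25 mm above the deck, centre 5 mm below it.
- hole_l (a point): 77 mm along the row from the largest hole. Second largest hole, 51 mm across; point: its centre at the deck's top face; x along the row towards the smallest hole, z up. The second largest crucible, foot first, rests with its shoulder on the hole's edge: rim 21 mm above the deck, centre 5 mm below it.
- hole_m (a point): 144 mm along the row from the largest hole. Second smallest hole, 42 mm across; point: its centre at the deck's top face; x along the row towards the smallest hole, z up. The second smallest crucible, foot first, rests with its shoulder on the hole's edge: rim 18 mm above the deck, centre 4 mm below it.
- hole_s (a point): 202 mm along the row from the largest hole. The rack has a small wire bow at each end, 30 mm up. Smallest hole, 34.5 mm across; point: its centre at the deck's top face; x along the row towards the smallest hole, z up. The smallest crucible, foot first, rests with its shoulder on the hole's edge: rim 16 mm above the deck, centre 3 mm below it.
- tub: Bystander: white screw-top tub with its lid on, 52 mm across, 50 mm high; origin under its centre. Not to be moved.
- beaker: Bystander: small open glass beaker, 50 mm across, 51 mm high; origin under its centre. Not to be moved.

How it is judged (in metres and radians):
At the end, for the whole second after the job is handed in: Each crucible hangs in the hole of its own size: centre within 8 mm of the hole's axis, height within 6 mm of the seated height, tilted less than 0.17 rad (10 degrees), at rest and released (horizontal distance between crucible_xl_mid and hole_xl below 0.008 m and z of crucible_xl_mid in the frame of hole_xl between -0.011 and 0.001 m and angle between each of crucible_xl_mid, crucible_l_mid, crucible_m_mid, crucible_s_mid's own z axis and vertical below 0.17 rad and linear speed of each of crucible_xl, crucible_l, crucible_m, crucible_s below 0.02 m/s and horizontal distance between crucible_l_mid and hole_l below 0.008 m and z of crucible_l_mid in the frame of hole_l between -0.011 and 0.001 m and horizontal distance between crucible_m_mid and hole_m below 0.008 m and z of crucible_m_mid in the frame of hole_m between -0.01 and 0.002 m and horizontal distance between crucible_s_mid and hole_s below 0.008 m and z of crucible_s_mid in the frame of hole_s between -0.009 and 0.003 m); the robot touches nothing.
It fails at once if the tub is pushed more than 30 mm or knocked over (distance of tub from where it was at the start of the episode above 0.03 m or angle between tub's own z axis and vertical above 0.5 rad).
It fails at once if the beaker is pushed more than 30 mm or knocked over (distance of beaker from where it was at the start of the episode above 0.03 m or angle between beaker's own z axis and vertical above 0.5 rad).
It fails at once if a crucible is dropped (falls free of the gripper faster than 0.7 m/s, some 25 mm) ((contact force between the fingers and crucible_xl below 0.02 N and linear speed of crucible_xl above 0.7 m/s) or (contact force between the fingers and crucible_l below 0.02 N and linear speed of crucible_l above 0.7 m/s) or (contact force between the fingers and crucible_m below 0.02 N and linear speed of crucible_m above 0.7 m/s) or (contact force between the fingers and crucible_s below 0.02 N and linear speed of crucible_s above 0.7 m/s)).
It also fails if it takes over 96 s, if anything falls off the work surface, if the arm or the gripper's body presses on something with over 40 N, if the wrist force passes 120 N, or if a joint passes its speed limit or range.

## Working session

There is one attempt and no reset: what is moved stays moved. The work goes in short steps, Python scripts to look and compute and a tool call to move; the robot and the scene stay as the last step left them, time stands still between calls to the robot, and variables do not carry over. Pictures are saved under pics/ and viewed, at most 14 in all, crops included, and the job is handed in when it is done.

Besides the shell and the picture viewer there is one more tool, called after ">>>" as a command line: name --argument value ..., lists and objects as JSON in quotes. drive_tool: Moves the arm, as the interface text tells. Its arguments: {"type":"object","properties":{"deltas":{"type":"string"}},"required":["deltas"]}

```bash
mkdir -p pics; ls
python3 - <<'E'
from rig import bot, imaging
import cv2
for n in ("top","scene"):
    im=imaging.capture(n); cv2.imwrite(f"pics/{n}0.png",im[:,:,::-1])
    m=imaging.camera_model(n); print(n,m)
s=bot.read_state(); print(s['time_s'],s['position'],s['tcp_rot'],s['opening'])
E
```

```text
pics
top {'fx': 473.6317847369025, 'fy': 473.6317847369025, 'cx': 318.0937135348112, 'cy': 234.89919489230525, 'dist': array([0.03885102, 0.        , 0.        , 0.        , 0.        ]), 'T': array([[ 0.01220516, -0.98370018,  0.17940174,  0.41620115],
       [-0.99992461, -0.01176575,  0.00351319,  0.03058845],
       [-0.00134513, -0.17943109, -0.98376962,  0.88905983],
       [ 0.        ,  0.        ,  0.        ,  1.        ]])}
scene {'fx': 547.6832121263573, 'fy': 547.6832121263573, 'cx': 323.3939299003986, 'cy': 243.30039348583347, 'dist': array([-0.10344733,  0.        ,  0.        ,  0.        ,  0.        ]), 'T': array([[-0.80282951, -0.37286717,  0.46522559, -0.04462176],
       [-0.59605305,  0.51978304, -0.61200192,  0.81531874],
       [-0.01362095, -0.76863233, -0.63954578,  0.89442589],
       [ 0.        ,  0.        ,  0.        ,  1.        ]])}
0.1 [ 0.20882699 -0.58837647  0.22168349] [[ 9.42473917e-01  3.34279526e-01 -3.38520633e-04]
 [ 3.34279542e-01 -9.42472018e-01  1.91898567e-03]
 [ 3.22431395e-04 -1.92175446e-03 -9.99998101e-01]] 1.0002072057006421
```

View pics/top0.png

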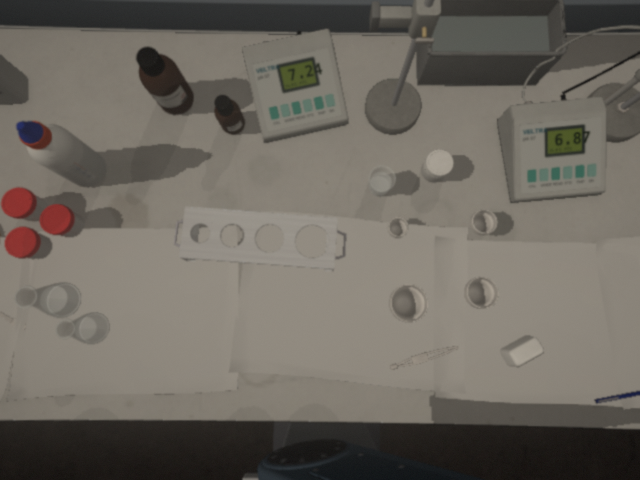

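View pics/scene0.png

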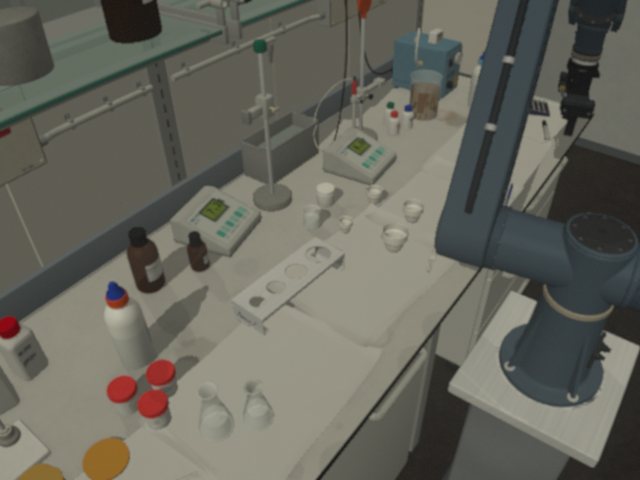

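Top view: carrier with holes near (201,232), (232,235), (269,237), (311,240) (S to XL). Crucibles are S at (399,228), M at (484,222), L at (481,292) and XL at (408,302). The beaker is at (382,180) and the tub at (438,165). I'll take an enlarged crop with predicted outlines drawn on it.

```bash
cat > h.py <<'E'
import numpy as np, cv2
from rig import bot, imaging
D={'xl':(.066,.060),'l':(.056,.052),'m':(.046,.044),'s':(.038,.038)}
HD={'xl':.060,'l':.051,'m':.042,'s':.0345}; HO={'xl':0,'l':.077,'m':.144,'s':.202}
def K(m): return np.array([[m['fx'],0,m['cx']],[0,m['fy'],m['cy']],[0,0,1]])
def ray(m,uv,z):
    p=cv2.undistortPoints(np.array([[uv]],float),K(m),m['dist'])[0,0]
    d=m['T'][:3,:3]@[p[0],p[1],1]; o=m['T'][:3,3]; return (o+d*(z-o[2])/d[2])[:2]
def proj(m,P):
    Ti=np.linalg.inv(m['T']); r,_=cv2.Rodrigues(Ti[:3,:3])
    return cv2.projectPoints(np.asarray(P,float).reshape(-1,3),r,Ti[:3,3],K(m),m['dist'])[0][:,0]
def circ(x,y,z,r,n=60):
    a=np.linspace(0,2*np.pi,n,endpoint=False); return np.c_[x+r*np.cos(a),y+r*np.sin(a),np.full(n,z)]
def overlay(im,m,circles,box,k,fn,col=(0,0,255)):
    x0,y0,x1,y1=box; c=cv2.resize(im[y0:y1,x0:x1,::-1],None,fx=k,fy=k,interpolation=cv2.INTER_CUBIC)
    c=cv2.convertScaleAbs(c,alpha=1.3)
    for (x,y,z,r) in circles:
        p=(proj(m,circ(x,y,z,r))-[x0,y0]+.5)*k
        for q in p.astype(int): cv2.circle(c,tuple(int(v) for v in q),0,col,-1)
    cv2.imwrite(fn,c)
E
python3 - <<'E'
from h import *
m=imaging.camera_model('top'); im=cv2.imread('pics/top0.png')[:,:,::-1]
px={'s':(399,228),'m':(484,222),'l':(481,292),'xl':(408,302)}
hp={'s':(201,233),'m':(232,236),'l':(269,238),'xl':(312,241)}
C=[]
for k in px:
    p=ray(m,px[k],D[k][1]); h=ray(m,hp[k],.05); print(k,p.round(4),h.round(4),np.hypot(*p).round(3))
    C+=[(*p,D[k][1],D[k][0]/2),(*h,.05,HD[k]/2)]
overlay(im,m,C,(170,190,340,280),4.6,'pics/c1.png'); overlay(im,m,C,(375,195,515,330),4.4,'pics/c2.png')
print('tub',ray(m,(438,165),.05),'beaker',ray(m,(382,180),.05))
E
```

```text
s [ 0.586  -0.1142] [0.5702 0.2442] 0.597
m [ 0.5977 -0.2669] [0.5653 0.1884] 0.655
l [ 0.4708 -0.2524] [0.5625 0.1218] 0.534
xl [ 0.4512 -0.1235] [0.5579 0.0444] 0.468
tub [ 0.70284318 -0.18586593] beaker [ 0.67312432 -0.08255258]
```

View pics/c1.png

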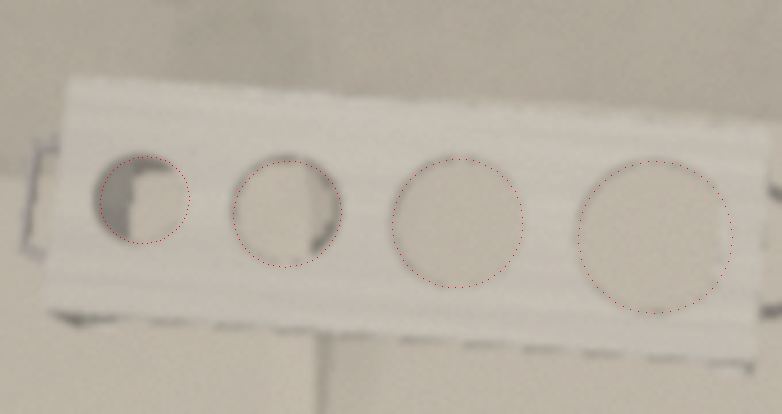

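View pics/c2.png

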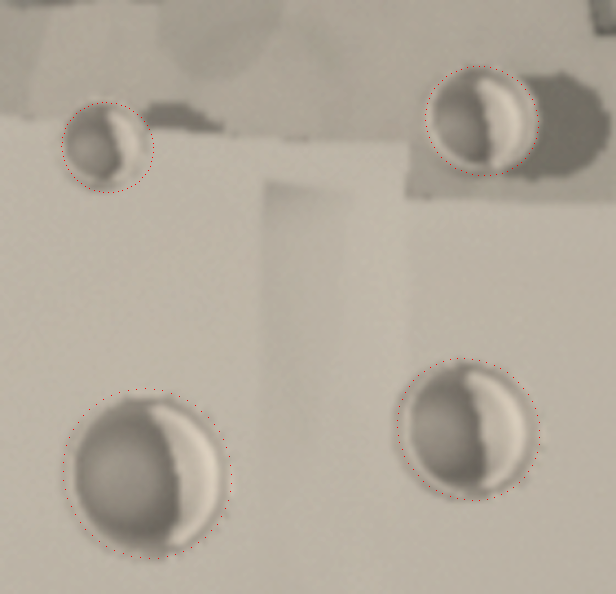

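Overlays: the predicted circles match every hole and rim to within about 1–2 mm, and the spacing XL–S is 200 mm against the 202 mm given. I'll move above the crucibles, turning the jaws to close across the row, and look with the wrist camera.

>>> drive_tool --deltas "87 25 35 10 0.1;87 50 70 20 0.2;87 75 105 30 0.3;87 103 138 40 0.4;87 130 171 50 0.5;87 157 204 60 0.6;87 184 237 65 0.7;87 211 270 70 0.8;87 238 303 75 0.9;87 265 336 78 1.0;87 292 369 78 1.1;87 321 398 78 1.169"

```text
time_s: 1.3
position: [0.5304, -0.189, 0.3004]
tcp_rot: [[0.057, 0.998, -0.001], [0.998, -0.057, 0.0], [0.0, -0.001, -1.0]]
force: [0.0, 0.0, -0.4]
opening: 0.998
grasp_force: 0.0
```

Run:
```python
from h import *
s=bot.read_state(); print(s['time_s'],s['position'].round(4),s['tcp_rot'].round(3),s['force'])
m=imaging.camera_model('wrist'); im=imaging.capture('wrist'); print(m)
cv2.imwrite('pics/w1.png',im[:,:,::-1])
C={'s':(.586,-.1142),'m':(.5977,-.2669),'l':(.4708,-.2524),'xl':(.4512,-.1235)}
overlay(im,m,[(*C[k],D[k][1],D[k][0]/2) for k in C],(0,0,640,480),1.25,'pics/w1o.png')
```

```text
1.3 [ 0.5304 -0.189   0.3004] [[ 0.057  0.998 -0.001]
 [ 0.998 -0.057  0.   ]
 [ 0.    -0.001 -1.   ]] [ 0.04587368  0.01986857 -0.37860181]
{'fx': 334.85378134372274, 'fy': 334.85378134372274, 'cx': 319.8298820826263, 'cy': 237.43847621843526, 'dist': array([0.00025153, 0.        , 0.        , 0.        , 0.        ]), 'T': array([[ 0.99839412, -0.05442837, -0.01570788,  0.53435675],
       [-0.05664071, -0.96402526, -0.25970584, -0.11813195],
       [-0.00100742,  0.26017848, -0.96556001,  0.4617899 ],
       [ 0.        ,  0.        ,  0.        ,  1.        ]])}
```

View pics/w1o.png

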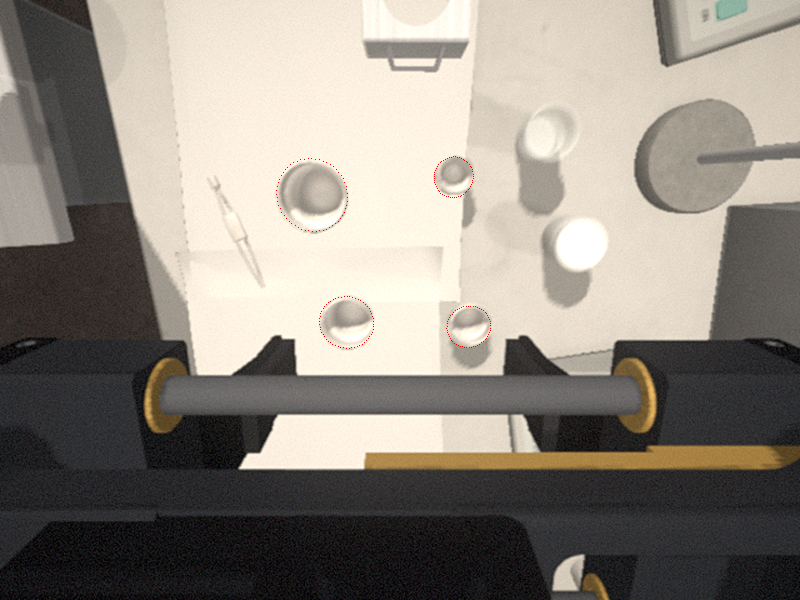

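The wrist view confirms all four crucible positions to about 1–2 mm. Next I'll look at the carrier from close by.

>>> drive_tool --deltas "87 5 40 0 0;87 10 85 0 0;87 15 130 0 0;87 20 175 0 0;87 25 220 0 0;87 30 255 0 0;87 30 270 0 0;87 30 270 0 0"

```text
time_s: 2.15
position: [0.5594, 0.0804, 0.3001]
tcp_rot: [[0.058, 0.998, -0.001], [0.998, -0.058, -0.0], [-0.0, -0.001, -1.0]]
force: [0.2, 0.4, -0.3]
opening: 0.999
grasp_force: 0.0
```

Run:
```python
from h import *
s=bot.read_state(); print(s['position'].round(4))
m=imaging.camera_model('wrist'); im=imaging.capture('wrist')
cv2.imwrite('pics/w2.png',im[:,:,::-1])
H0=np.array([.5579,.0437]); u=np.array([.0600,.9982])
C=[(*(H0+u*HO[k]),.05,HD[k]/2) for k in HO]; print([np.round(c[:2],4) for c in C])
overlay(im,m,C,(230,0,430,260),2.3,'pics/w2o.png')
```

```text
[0.5594 0.0804 0.3001]
[array([0.5579, 0.0437]), array([0.5625, 0.1206]), array([0.5665, 0.1874]), array([0.57  , 0.2453])]
```

View pics/w2o.png

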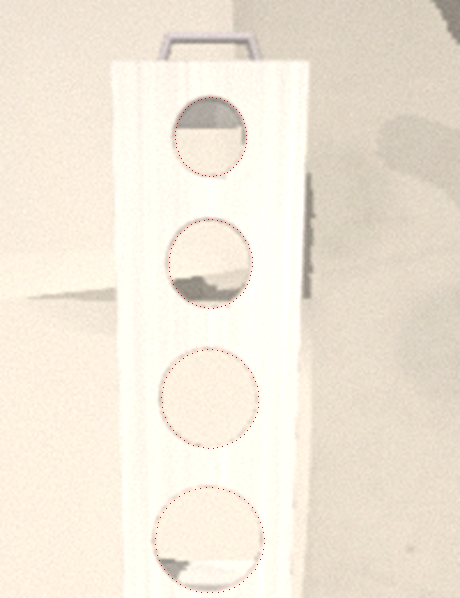

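The hole outlines match in the wrist view too. Hole positions: XL (.558,.044), L (.5625,.1206), M (.5665,.1874), S (.570,.2453). Now picking up XL.

>>> drive_tool --deltas "87 -20 -40 -20 0;87 -40 -80 -50 0;87 -62 -120 -90 0;87 -85 -160 -130 0;87 -100 -190 -160 0;87 -108 -204 -185 0;87 -108 -204 -210 0;87 -108 -204 -230 0;87 -108 -204 -245 0;87 -108 -204 -255 0;87 -108 -204 -260 0;87 -108 -204 -260 0"

```text
time_s: 3.4
position: [0.4516, -0.1257, 0.0403]
tcp_rot: [[0.062, 0.998, -0.001], [0.998, -0.062, 0.0], [0.0, -0.001, -1.0]]
force: [-0.4, -0.6, 0.1]
opening: 0.999
grasp_force: 0.0
```

>>> drive_tool --deltas "60 0 0 0 0;60 0 0 0 0;60 0 0 0 0;60 0 0 0 0;60 0 0 0 0;60 0 0 0 0"

```text
time_s: 4.0
position: [0.452, -0.1249, 0.041]
tcp_rot: [[0.061, 0.998, 0.0], [0.998, -0.061, -0.0], [-0.0, 0.0, -1.0]]
force: [-0.2, 0.8, 5.6]
opening: 0.746
grasp_force: 30.0
```

>>> drive_tool --deltas "60 0 0 15 0;60 0 0 40 0;60 0 0 70 0;60 10 15 95 0;60 30 45 100 0;60 52 80 100 0;60 75 115 100 0;60 92 145 100 0;60 103 162 100 0;60 106 167 100 0;60 106 167 90 0;60 106 167 80 0"

```text
time_s: 5.2
position: [0.557, 0.0412, 0.1196]
tcp_rot: [[0.061, 0.998, -0.001], [0.998, -0.061, -0.0], [-0.0, -0.001, -1.0]]
force: [-0.6, -0.5, -1.5]
opening: 0.748
grasp_force: 30.0
```

>>> drive_tool --deltas "60 0 0 -5 0;60 0 0 -5 0"

```text
time_s: 5.4
position: [0.5563, 0.0411, 0.114]
tcp_rot: [[0.063, 0.998, -0.004], [0.998, -0.063, 0.0], [0.0, -0.004, -1.0]]
force: [-0.4, 0.1, -1.2]
opening: 0.746
grasp_force: 30.0
```

Run:
```python
from h import *
s=bot.read_state(); print(s['position'].round(4),s['opening'],s['force'])
m=imaging.camera_model('wrist'); im=imaging.capture('wrist')
z=s['position'][2]+.02
overlay(im,m,[(.558,.0437,.05,.03),(.558,.0437,z,.033)],(200,120,440,330),3,'pics/w3o.png')
```

```text
[0.5563 0.0411 0.114 ] 0.7455735453787667 [-0.43925479  0.14372095 -1.17901853]
```

View pics/w3o.png

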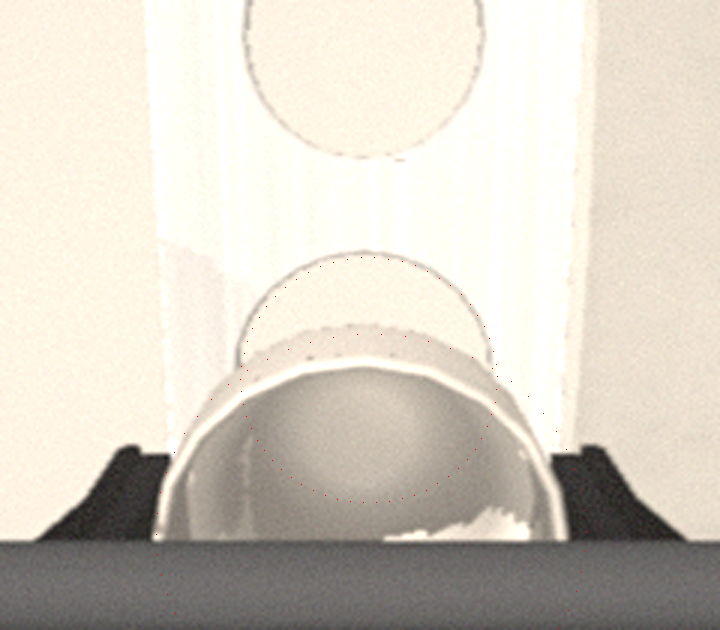

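The crucible is held over the hole and the hole outline matches. The rim sits lower and wider in the image than predicted, so I'll work out which offset explains that.

Run:
```python
from h import *
from scipy.optimize import least_squares
m=imaging.camera_model('wrist')
# outer rim pixels seen in crop: top, sides
P=np.array([(364,357),(250,383),(488,385),(157,535),(567,535),(190,440),(540,440)])/3+[200,120]-.5
def f(q,z=None):
    c=proj(m,circ(q[0],q[1],q[2] if z is None else z,.033,360))
    return [np.min(np.hypot(*(c-p).T)) for p in P]
r=least_squares(f,[.558,.0437,.134]); print(r.x.round(4),r.cost)
for z in(.129,.133,.137): r=least_squares(lambda q:f(q,z),[.558,.0437]); print(z,r.x.round(4),r.cost)
print(bot.read_state()['position'])
```

```text
[0.5572 0.0396 0.1285] 3.3466607430043704
0.129 [0.5572 0.0398] 3.492424410375442
0.133 [0.5572 0.0405] 7.264713497310037
0.137 [0.5572 0.0412] 17.566362794791896
[0.55704194 0.04112175 0.11469458]
```

>>> drive_tool --deltas "60 1 3 -8 0;60 1 3 -18 0;60 1 3 -28 0;60 1 3 -38 0;60 1 3 -46 0;60 1 3 -52 0;60 1 3 -55 0;60 1 3 -55 0"

```text
time_s: 6.25
position: [0.5587, 0.045, 0.06]
tcp_rot: [[0.061, 0.998, -0.001], [0.998, -0.061, 0.0], [0.0, -0.001, -1.0]]
force: [0.2, 0.1, -0.3]
opening: 0.746
grasp_force: 30.0
```

>>> drive_tool --deltas "60 0 0 -2 0;60 0 0 -3 0;60 0 0 -4 0;60 0 0 -5 0;60 0 0 -5 0"

```text
time_s: 6.75
position: [0.5583, 0.0451, 0.056]
tcp_rot: [[0.061, 0.998, -0.001], [0.998, -0.061, 0.0], [0.0, -0.001, -1.0]]
force: [-2.2, 0.3, 3.1]
opening: 0.751
grasp_force: 30.0
```

>>> drive_tool --deltas "60 0 0 -1 0;60 0 0 -1 0;76 0 0 -1 0;80 0 0 -1 0;80 0 0 -1 0;80 0 0 -1 0;80 0 0 10 0;80 0 0 40 0;80 0 0 70 0;80 0 0 90 0"

```text
time_s: 7.75
position: [0.5599, 0.0449, 0.1481]
tcp_rot: [[0.061, 0.998, 0.003], [0.998, -0.061, -0.0], [-0.0, 0.003, -1.0]]
force: [0.0, -0.5, 0.3]
opening: 0.918
grasp_force: 0.0
```

Run:
```python
from h import *
s=bot.read_state(); print(s['time_s'],s['position'].round(4),s['opening'],s['force'])
m=imaging.camera_model('top'); im=imaging.capture('top'); cv2.imwrite('pics/t2.png',im[:,:,::-1])
overlay(im,m,[(.558,.0437,.075,.033),(.4708,-.2524,.052,.028)],(170,170,510,330),2.3,'pics/t2o.png')
```

```text
7.75 [0.5599 0.0449 0.1481] 0.9179257393179693 [ 0.02436734 -0.48654861  0.26363424]
```

View pics/t2o.png

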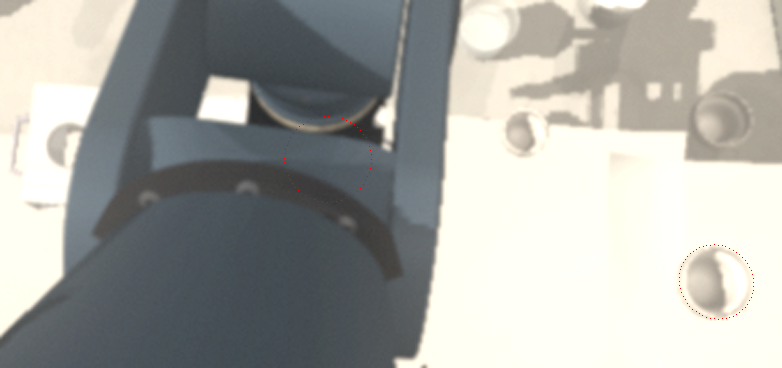

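The arm hides the carrier here, so I'll check XL later. Picking up L.

>>> drive_tool --deltas "80 -10 -35 0 0;80 -22 -78 0 0;80 -35 -122 0 0;80 -48 -166 0 0;80 -61 -210 0 0;80 -74 -252 -15 0;80 -84 -284 -35 0;80 -88 -298 -60 0;80 -88 -298 -80 0;80 -88 -298 -97 0;80 -88 -298 -107 0;80 -88 -298 -110 0"

```text
time_s: 9.0
position: [0.4705, -0.2526, 0.0346]
tcp_rot: [[0.061, 0.998, -0.001], [0.998, -0.061, 0.001], [0.001, -0.001, -1.0]]
force: [-0.2, -0.2, 0.6]
opening: 0.92
grasp_force: 0.0
```

>>> drive_tool --deltas "80 0 0 0 0;50 0 0 0 0;50 0 0 0 0;50 0 0 0 0;50 0 0 0 0;50 0 0 0 0;50 0 0 0 0"

```text
time_s: 9.7
position: [0.4712, -0.2532, 0.036]
tcp_rot: [[0.061, 0.998, 0.001], [0.998, -0.061, -0.0], [-0.0, 0.001, -1.0]]
force: [-0.1, 0.2, 3.4]
opening: 0.631
grasp_force: 30.0
```

>>> drive_tool --deltas "50 0 0 12 0;50 0 0 35 0;50 0 5 65 0;50 5 25 90 0;50 13 55 100 0;50 23 93 100 0;50 33 133 100 0;50 43 173 100 0;50 53 213 100 0;50 63 253 100 0;50 73 293 100 0;50 81 328 100 0"

```text
time_s: 10.9
position: [0.5519, 0.0771, 0.1361]
tcp_rot: [[0.06, 0.998, 0.0], [0.998, -0.06, 0.0], [0.0, 0.0, -1.0]]
force: [-0.4, -1.7, -0.1]
opening: 0.636
grasp_force: 30.0
```

>>> drive_tool --deltas "50 6 25 0 0;50 9 40 0 0;50 10 46 0 0;50 10 46 -10 0;50 10 46 -25 0;50 10 46 -40 0;50 10 46 -55 0;50 10 46 -66 0;50 10 46 -74 0;50 10 46 -76 0;50 10 46 -76 0"

```text
time_s: 12.0
position: [0.5618, 0.1206, 0.0593]
tcp_rot: [[0.061, 0.998, -0.001], [0.998, -0.061, -0.0], [-0.0, -0.001, -1.0]]
force: [1.1, 0.2, 0.3]
opening: 0.633
grasp_force: 30.0
```

>>> drive_tool --deltas "50 1 0 -1 0;50 1 0 -2 0;50 1 0 -3 0;50 1 0 -4 0;50 1 0 -4 0"

```text
time_s: 12.5
position: [0.5632, 0.1213, 0.0564]
tcp_rot: [[0.061, 0.998, 0.001], [0.998, -0.061, 0.0], [0.0, 0.001, -1.0]]
force: [-1.3, 1.3, 4.3]
opening: 0.632
grasp_force: 30.0
```

>>> drive_tool --deltas "50 0 0 -1 0;50 0 0 -1 0;64 0 0 -1 0;70 0 0 -1 0;70 0 0 -1 0;70 0 0 -1 0;70 0 0 10 0;70 0 0 40 0;70 0 0 70 0;70 0 0 90 0"

```text
time_s: 13.5
position: [0.5639, 0.121, 0.1482]
tcp_rot: [[0.061, 0.998, 0.003], [0.998, -0.061, 0.0], [0.0, 0.003, -1.0]]
force: [0.9, -0.8, -0.6]
opening: 0.802
grasp_force: 0.0
```

Run:
```python
from h import *
s=bot.read_state(); print(s['time_s'],s['position'].round(4),s['opening'],s['force'])
```

```text
13.5 [0.5639 0.121  0.1482] 0.8020559283047625 [ 0.91700592 -0.82625061 -0.60688318]
```

>>> drive_tool --deltas "70 3 -35 0 0;70 7 -78 0 0;70 11 -122 0 0;70 15 -166 0 0;70 19 -210 0 0;70 23 -254 0 0;70 27 -298 0 0;70 31 -340 0 0;70 34 -372 -15 0;70 35 -388 -35 0;70 35 -388 -55 0;70 35 -388 -70 0"

```text
time_s: 14.7
position: [0.5974, -0.2678, 0.0748]
tcp_rot: [[0.062, 0.998, -0.001], [0.998, -0.062, 0.0], [0.0, -0.001, -1.0]]
force: [-0.9, 0.2, 0.3]
opening: 0.806
grasp_force: 0.0
```

>>> drive_tool --deltas "70 0 0 -18 0;70 0 0 -32 0;70 0 0 -42 0;70 0 0 -46 0;70 0 0 -46 0;40 0 0 -46 0;40 0 0 -46 0;40 0 0 -46 0;40 0 0 -46 0;40 0 0 -46 0;40 0 0 -46 0"

```text
time_s: 15.8
position: [0.5982, -0.2672, 0.03]
tcp_rot: [[0.061, 0.998, 0.001], [0.998, -0.061, -0.0], [-0.0, 0.001, -1.0]]
force: [-0.6, -0.6, 2.6]
opening: 0.517
grasp_force: 30.0
```

>>> drive_tool --deltas "40 0 0 12 0;40 0 0 38 0;40 0 8 70 0;40 -3 30 95 0;40 -5 65 105 0;40 -8 105 105 0;40 -11 147 105 0;40 -14 189 105 0;40 -17 231 105 0;40 -20 273 105 0;40 -23 315 105 0;40 -26 355 105 0"

```text
time_s: 17.0
position: [0.5715, 0.0898, 0.1352]
tcp_rot: [[0.061, 0.998, 0.0], [0.998, -0.061, 0.0], [0.0, 0.0, -1.0]]
force: [0.2, -1.0, -0.8]
opening: 0.516
grasp_force: 30.0
```

>>> drive_tool --deltas "40 -2 38 0 0;40 -4 68 0 0;40 -5 88 0 0;40 -6 97 0 0;40 -6 100 -10 0;40 -6 100 -25 0;40 -6 100 -42 0;40 -6 100 -57 0;40 -6 100 -69 0;40 -6 100 -76 0;40 -6 100 -76 0"

```text
time_s: 18.1
position: [0.5653, 0.1872, 0.0573]
tcp_rot: [[0.062, 0.998, -0.002], [0.998, -0.062, -0.0], [-0.001, -0.002, -1.0]]
force: [-0.1, -0.3, -1.2]
opening: 0.517
grasp_force: 30.0
```

>>> drive_tool --deltas "40 1 0 -1 0;40 1 0 -2 0;40 1 0 -3 0;40 1 0 -4 0;40 1 0 -4 0"

```text
time_s: 18.6
position: [0.5669, 0.1881, 0.0547]
tcp_rot: [[0.061, 0.998, 0.0], [0.998, -0.061, 0.0], [0.0, 0.0, -1.0]]
force: [-0.0, 0.4, -0.0]
opening: 0.515
grasp_force: 30.0
```

>>> drive_tool --deltas "40 0 0 -1 0;40 0 0 -1 0;40 0 0 -2 0;40 0 0 -2 0"

```text
time_s: 19.0
position: [0.5667, 0.1884, 0.0538]
tcp_rot: [[0.061, 0.998, 0.0], [0.998, -0.061, 0.0], [0.0, -0.0, -1.0]]
force: [-3.6, 1.9, 8.4]
opening: 0.517
grasp_force: 30.0
```

Contact at the seated height (8 N). Releasing and lifting.

>>> drive_tool --deltas "52 0 0 0 0;60 0 0 0 0;60 0 0 0 0;60 0 0 0 0;60 0 0 10 0;60 0 0 40 0;60 0 0 70 0;60 0 0 92 0;60 0 0 92 0"

```text
time_s: 19.9
position: [0.5696, 0.1884, 0.1486]
tcp_rot: [[0.061, 0.998, 0.008], [0.998, -0.061, 0.001], [0.002, 0.008, -1.0]]
force: [0.5, -1.1, 0.2]
opening: 0.69
grasp_force: 0.0
```

>>> drive_tool --deltas "56 2 -30 0 0;56 5 -72 0 0;56 8 -115 0 0;56 11 -158 0 0;56 14 -200 0 0;56 16 -240 0 0;56 18 -275 0 0;56 19 -295 0 0;56 19 -302 -20 0;56 19 -302 -45 0;56 19 -302 -65 0;56 19 -302 -65 0"

```text
time_s: 21.1
position: [0.583, -0.1133, 0.0761]
tcp_rot: [[0.062, 0.998, -0.007], [0.998, -0.062, 0.003], [0.002, -0.008, -1.0]]
force: [-0.6, 0.5, -0.2]
opening: 0.645
grasp_force: 0.0
```

Run:
```python
from h import *
s=bot.read_state(); print(s['position'].round(4),s['opening'])
m=imaging.camera_model('wrist'); im=imaging.capture('wrist')
overlay(im,m,[(.586,-.1142,.038,.019)],(180,140,460,340),2.8,'pics/w4o.png')
m=imaging.camera_model('top'); im=imaging.capture('top')
overlay(im,m,[(.558,.0437,.075,.033),(.5625,.1206,.071,.028),(.5665,.1874,.068,.023)],(170,170,350,290),4.4,'pics/t4o.png')
```

```text
[ 0.583  -0.1133  0.0761] 0.64544460374894
```

View pics/w4o.png

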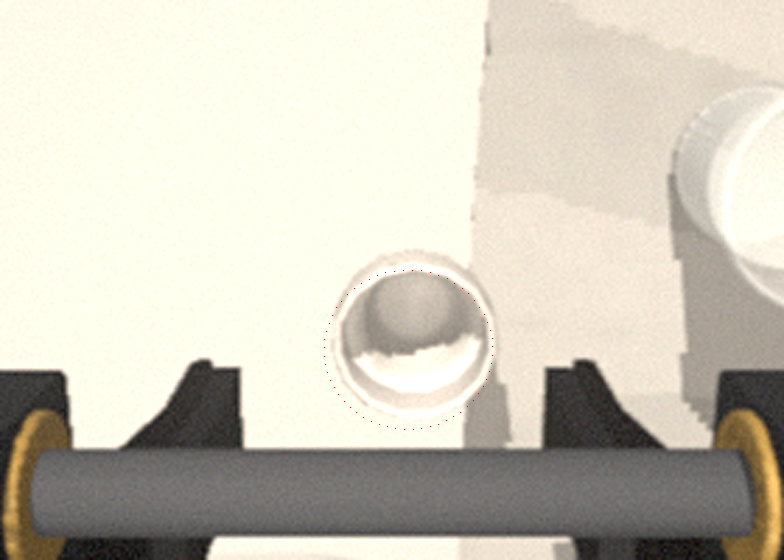

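View pics/t4o.png

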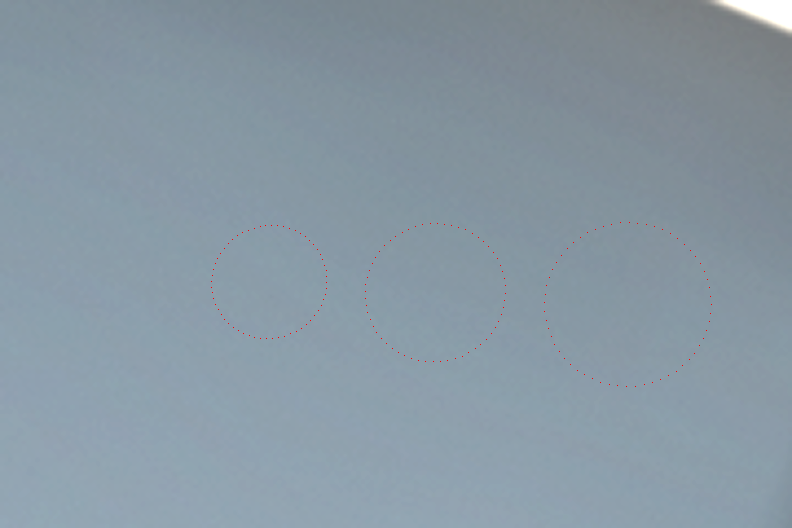

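S is about 1.5 mm to +y of the estimate, and the jaws straddle it with room to spare. The top view of the carrier is hidden by the arm. Gripping S.

>>> drive_tool --deltas "56 0 1 -15 0;56 0 1 -30 0;56 0 1 -42 0;56 0 1 -49 0;56 0 1 -49 0;32 0 1 -49 0;32 0 1 -49 0;32 0 1 -49 0;32 0 1 -49 0;32 0 1 -49 0;32 0 1 -49 0"

```text
time_s: 22.3
position: [0.5864, -0.1132, 0.031]
tcp_rot: [[0.061, 0.998, 0.001], [0.998, -0.061, -0.0], [-0.0, 0.001, -1.0]]
force: [0.6, 0.2, 1.6]
opening: 0.422
grasp_force: 30.0
```

The grip overlaps only 7 mm, so I'll regrip 4 mm lower.

>>> drive_tool --deltas "50 0 0 0 0;50 0 0 0 0;50 0 0 -2 0;50 0 0 -4 0;50 0 0 -4 0;32 0 0 -4 0;32 0 0 -4 0;32 0 0 -4 0;32 0 0 -4 0;32 0 0 -4 0"

```text
time_s: 23.3
position: [0.5859, -0.113, 0.0266]
tcp_rot: [[0.061, 0.998, -0.0], [0.998, -0.061, 0.0], [0.0, -0.0, -1.0]]
force: [0.3, 0.3, -0.9]
opening: 0.428
grasp_force: 30.0
```

>>> drive_tool --deltas "32 0 0 12 0;32 0 0 38 0;32 0 8 70 0;32 -1 30 95 0;32 -3 65 108 0;32 -5 105 108 0;32 -7 145 108 0;32 -9 185 108 0;32 -11 225 108 0;32 -13 262 108 0;32 -14 295 108 0;32 -15 325 108 0"

```text
time_s: 24.5
position: [0.5706, 0.2138, 0.1355]
tcp_rot: [[0.06, 0.998, 0.001], [0.998, -0.06, 0.0], [0.0, 0.001, -1.0]]
force: [0.3, 0.4, -0.3]
opening: 0.424
grasp_force: 30.0
```

>>> drive_tool --deltas "32 -1 20 0 0;32 -1 30 0 0;32 -1 33 -5 0;32 -1 33 -18 0;32 -1 33 -33 0;32 -1 33 -48 0;32 -1 33 -62 0;32 -1 33 -72 0;32 -1 33 -76 0;32 -1 33 -76 0"

```text
time_s: 25.5
position: [0.5696, 0.2447, 0.0576]
tcp_rot: [[0.061, 0.998, -0.001], [0.998, -0.061, -0.0], [-0.0, -0.001, -1.0]]
force: [0.4, -0.2, -0.6]
opening: 0.426
grasp_force: 30.0
```

>>> drive_tool --deltas "32 0 0 -1 0;32 0 0 -2 0;32 0 0 -3 0;32 0 0 -4 0;32 0 0 -4 0"

```text
time_s: 26.0
position: [0.5699, 0.245, 0.0547]
tcp_rot: [[0.061, 0.998, 0.0], [0.998, -0.061, 0.0], [0.0, 0.0, -1.0]]
force: [-0.1, 0.4, -0.6]
opening: 0.424
grasp_force: 30.0
```

>>> drive_tool --deltas "32 0 0 -1 0;32 0 0 -1 0;32 0 0 -2 0;32 0 0 -2 0"

```text
time_s: 26.4
position: [0.57, 0.2454, 0.0537]
tcp_rot: [[0.061, 0.998, 0.001], [0.998, -0.061, 0.001], [0.001, 0.001, -1.0]]
force: [-2.6, 1.5, 7.0]
opening: 0.424
grasp_force: 30.0
```

S is seated with contact. Release, lift, and back off to -y to check.

>>> drive_tool --deltas "46 0 0 0 0;54 0 0 0 0;54 0 0 0 0;54 0 0 0 0;54 0 0 12 0;54 0 0 45 0;54 0 0 90 0;54 0 0 130 0;54 0 -30 160 0;54 0 -70 190 0;54 0 -110 220 0;54 0 -150 240 0"

```text
time_s: 27.6
position: [0.5705, 0.0937, 0.296]
tcp_rot: [[0.06, 0.998, 0.004], [0.998, -0.06, -0.0], [0.0, 0.004, -1.0]]
force: [1.4, 0.1, -0.1]
opening: 0.623
grasp_force: 0.0
```

>>> drive_tool --deltas "54 0 -20 0 0;54 0 -25 0 0;54 0 -25 0 0;54 0 -25 0 0"

```text
time_s: 28.0
position: [0.5694, 0.071, 0.2921]
tcp_rot: [[0.06, 0.998, -0.001], [0.998, -0.06, 0.001], [0.001, -0.001, -1.0]]
force: [-0.9, 0.8, -0.4]
opening: 0.618
grasp_force: 0.0
```

Run:
```python
from h import *
s=bot.read_state(); print(s['position'].round(4),s['opening'],s['force'])
m=imaging.camera_model('wrist'); im=imaging.capture('wrist')
overlay(im,m,[(.558,.0437,.075,.033),(.5625,.1206,.071,.028),(.5665,.1874,.068,.023),(.57,.2453,.066,.019)],(210,0,450,260),2.3,'pics/w5o.png')
```

```text
[0.5694 0.071  0.2921] 0.6179101724963733 [-0.92082931  0.76154837 -0.39317822]
```

View pics/w5o.png

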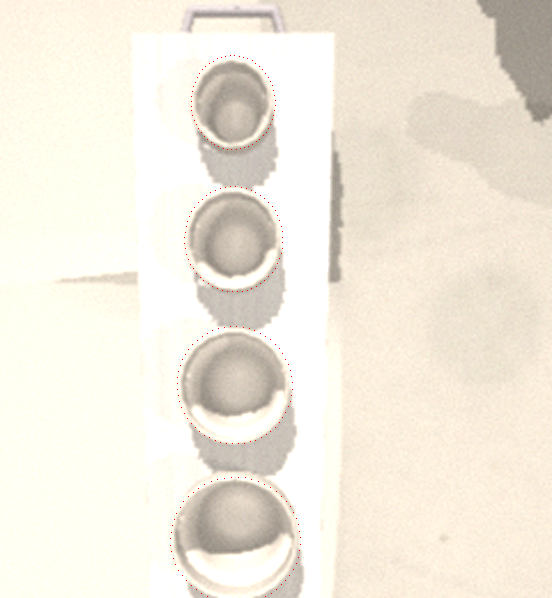

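All four rims coincide with the predicted seated outlines, level and centred. Handing in.

```bash
python3 -c "
from rig import bot
print(bot.hand_in())"
```

```text
the job is handed in; nothing more can be done
None
```

I set all four crucibles into their own holes and handed the job in at about 28 s of the 96 s; the last wrist picture shows all four rims level and centred on their seated outlines, but `hand_in` reported no verdict.

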